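# Put the paint bottles' caps back on their own bottles

## Task

The caps of the three squeeze bottles of flower paint have been perched loosely on the nozzles after use, and at least two of them are on the wrong bottles. Put every cap on the bottle of its own colour and push it fully home, so that its rim meets the white collar and it holds by itself; park a cap on the cork coaster when you need a free spot. Leave the bottles standing where they are and do not disturb the white glue bottle.

Things in the scene. Friction and masses are not known exactly. Their poses are not given: they have to be found in the camera images.
- cap_red: Red push-on cap: ribbed upright cylinder, 30 mm outside diameter, 54 mm tall, 20 g; bore 23 mm wide and 48 mm deep, open downwards. Origin: centre of the open rim at its bottom; +z points up to the flat closed top. Starts perched upright on a nozzle, rim about 10 mm above that bottle's collar, and lifts off without effort.
- cap_blue: Blue push-on cap: ribbed upright cylinder, 30 mm outside diameter, 54 mm tall, 20 g; bore 23 mm wide and 48 mm deep, open downwards. Origin: centre of the open rim at its bottom; +z points up to the flat closed top. Starts perched upright on a nozzle, rim about 10 mm above that bottle's collar, and lifts off without effort.
- cap_yellow: Yellow push-on cap: ribbed upright cylinder, 30 mm outside diameter, 54 mm tall, 20 g; bore 23 mm wide and 48 mm deep, open downwards. Origin: centre of the open rim at its bottom; +z points up to the flat closed top. Starts perched upright on a nozzle, rim about 10 mm above that bottle's collar, and lifts off without effort.
- bottle_red: Red squeeze bottle, loose, about 0.35 kg. Origin: centre of underside, z up. Body 62 mm wide, red shoulder (a ring round the cap from above) to z 118 mm, white collar 33 mm wide to 134, tapered nozzle to 176 (tip 8 mm wide). A cap set over it perches with its rim at z 142-146; pushed down 10 mm more, against up to 4-8 N, rim meets collar: fully home (rim 134, top 188), held by friction.
- bottle_blue: Blue squeeze bottle, loose, about 0.35 kg. Origin: centre of underside, z up. Body 62 mm wide, blue shoulder (a ring round the cap from above) to z 118 mm, white collar 33 mm wide to 134, tapered nozzle to 176 (tip 8 mm wide). A cap set over it perches with its rim at z 142-146; pushed down 10 mm more, against up to 4-8 N, rim meets collar: fully home (rim 134, top 188), held by friction.
- bottle_yellow: Yellow squeeze bottle, loose, about 0.35 kg. Origin: centre of underside, z up. Body 62 mm wide, yellow shoulder (a ring round the cap from above) to z 118 mm, white collar 33 mm wide to 134, tapered nozzle to 176 (tip 8 mm wide). A cap set over it perches with its rim at z 142-146; pushed down 10 mm more, against up to 4-8 N, rim meets collar: fully home (rim 134, top 188), held by friction.
- coaster: Round cork coaster, 90 mm in diameter and 4 mm thick, fixed on the table, empty: a free spot on which a cap can be stood, rim down. Origin: centre of its underside.
- glue_bottle: Bystander, loose: white glue bottle with a grey-green label and a black pointed tip, 52 mm in diameter, 148 mm tall. Origin: centre of its underside, z up. Must not be disturbed.
Not all that is in view belongs to the job. Several things have the shape of the cap_red; the one meant has the colours described above. Several things have the shape of the cap_blue; the one meant has the colours described above.

How it is judged:
By the outcome, as a careful person would: the job done as asked, in the order asked, and still so for the second after the job is handed in, with the robot touching nothing.
It also fails if it takes over 96 s, if anything falls off the work surface, if the arm or the gripper's body presses on something with over 40 N, if the wrist force passes 120 N, or if a joint passes its speed limit or range.

## Robot

A 6-joint arm with a two-finger parallel gripper is mounted at the origin on the work surface. World frame = base frame: x ahead of the robot, y to its left, z up, the work surface at z = 0. Lengths are in m, angles in rad, forces in N, time in s.
With the tool pointing down it reaches from about 0.375 to 0.975 m from the base axis. Payload 3.8 kg.
Tool frame: the origin (TCP) lies midway between the tips of the shut fingers; the grasp point (between the pads) lies 19 mm behind it; z points along the fingers, y is the direction in which the jaws open and shut (so a half turn about z gives the same grasp; the last joint's range is limited). The gripper opens to 85 mm and grips with 20 to 120 N. Pads are 22 mm wide; open, the fingers measure 114 mm over their backs; the gripper's body (76 mm by 85 mm) begins 54 mm behind the grasp point. The pads swing forward as they close: fully open they stand 13 mm farther back than shut.
Start: joints at [1.185, 0.264, 1.604, -0, 1.274, -0.037], TCP at [0.231, 0.634, 0.231] pointing down, gripper open.
Joint ranges: [-2.63, 2.63], [-0.94, 2.18], [0.31, 2.57], [-1.31, 4.45], [0, 2.66], [-2.55, 2.55]. Speed limits (rad/s): [2.57, 2.57, 3.14, 3.14, 3.14, 3.14].

## Interface

Orientations are given as a 3x3 rotation matrix whose columns are the frame's x, y, z axes.
In Python, from workcell import env gives the robot as it stands. The module is installed in compiled form; this text tells all that it offers.
- The arm moves only by the tool step_arm, never from a script. Its argument "targets" is one flat list of numbers, 7 for each row, row after row: the shift along the tool's x, y, z in cm, then the turn, a rotation vector about the tool's x, y, z in rad, then the opening, from 0 (shut) to 1 (fully open). A call has 1 to 8 rows; each row is the pose to reach, as a shift and turn from the pose commanded when the call began, along the tool's axes at that moment; what a row does not reach only later rows make up. A row lasts 1/8 s, in which the tool goes at most 62.5 mm and 10.7 degrees, less where a joint would pass 70% of its speed; a pose out of reach is approached as far as the arm can. A call with a gripper value outside its range is refused whole. The fingers move at their own pace and stop on an object; the grip force is fixed at half the most. Time passes only in rows, so rows that repeat a pose let the fingers close. It gives the time, the measured TCP pose, the force and the opening at its end, in the units of the state.
- env.state(): the state, without advancing time (a new reading comes with each control period).
- env.grab_frame(name): name is "scene" or "top"; returns a dict with "image" (400x640x3 uint8, blue, green, red), "vfov" (degrees; the focal length in pixels is half the picture's height over the tangent of half this angle, whatever the lens; pixels are square), "cx", "cy" (the principal point, pixels), "position" and "rotation" of the camera in the world. Camera axes: x right, y up, looking along -z (the intrinsics and any distortion apply to the point x, -y, -z); pixel columns grow to the right and rows downward; lengths in m; the calibration is good to about 2 mm. A picture is of the moment at which its call begins. There is no depth.
- env.job_done(): hands the job in, once; it reports no verdict.
The state is a dict: "clock": time; "joint_pos": joint angles; "dq": joint speeds; "joint_torque": joint torques, N m; "eef_pos": TCP position; "tcp_rot": TCP orientation; "force": force on the tool from outside, world axes, zero at the start; "wrist_torque": the same for the moment, N m; "opening": finger opening in m.
Only numpy, scipy, OpenCV 4.12 (cv2) and the standard library are available. Lean on these libraries where they do the work, as an engineer would, in place of code of your own. Each camera call takes 0.05 s, during which the arm holds its last target. There are 200 camera calls.

## Working session

There is one attempt and no reset: what is moved stays moved. The work goes in short steps, Python scripts to look and compute and a tool call to move; the robot and the scene stay as the last step left them, time stands still between calls to the robot, and variables do not carry over. Pictures are saved under pics/ and viewed, about 12 in all and at most 16, crops included, and the job is handed in when it is done.

Besides the shell and the picture viewer there is one more tool, called after "Emit:" as name(argument=value, ...), one argument or row to a line, values as JSON. step_arm: Moves the arm, as the interface text tells. Its arguments: {"type":"object","properties":{"targets":{"type":"array"}},"required":["targets"]}

```bash
mkdir -p pics
python3 - <<'E'
from workcell import env
import cv2
s=env.state(); print(s['clock'],s['eef_pos'],s['tcp_rot'],s['opening'],s['force'])
for n in('scene','top'):
    f=env.grab_frame(n); cv2.imwrite(f'pics/{n}0.png',f['image']); print({k:v for k,v in f.items() if k!='image'})
E
```

```text
0.0 [0.23041104 0.63367702 0.22994239] [[-9.39786899e-01  3.41759936e-01 -8.54488296e-04]
 [ 3.41760993e-01  9.39784574e-01 -2.09240884e-03]
 [ 8.79334060e-05 -2.25844919e-03 -9.99997446e-01]] 0.08546622783648755 [ 0.83679652  0.35941532 -0.17504205]
{'vfov': 51.7076043296624, 'cx': 308.99344677152965, 'cy': 205.13171028242203, 'position': array([0.87305576, 0.54391824, 0.52517662]), 'rotation': array([[-0.85811232, -0.29138472,  0.4227744 ],
       [ 0.51337114, -0.47139377,  0.71710388],
       [-0.00965989,  0.83239585,  0.55409731]])}
{'vfov': 56.69689484137275, 'cx': 323.4756546484384, 'cy': 199.29889466512068, 'position': array([0.44252047, 0.01595999, 0.80330133]), 'rotation': array([[ 0.01674854,  0.98073181, -0.19463968],
       [-0.99921385,  0.02341344,  0.03199205],
       [ 0.03593281,  0.19395085,  0.98035295]])}
```

View pics/scene0.png

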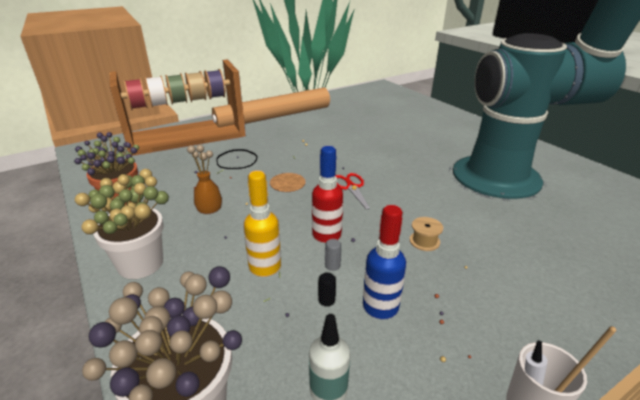

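View pics/top0.png

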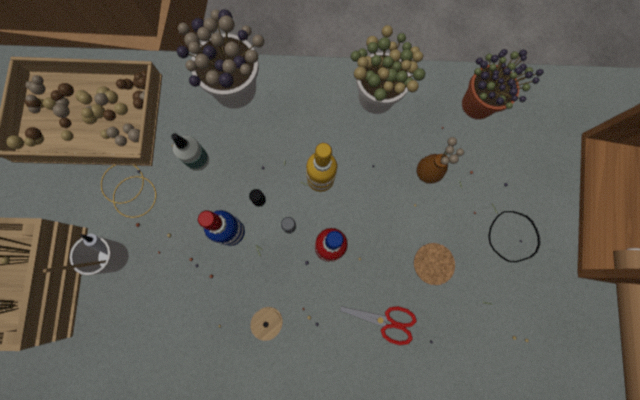

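Scene: the yellow cap (258,188) is on the yellow bottle, blue cap (327,160) on the red bottle, red cap (391,225) on the blue bottle. In the top view they are at (323,150), (335,239) and (207,218), with the coaster at (434,264) and the glue at (186,150). 

Look-alikes (scene view): the black cap (327,289) and grey cap (333,254) standing on the table, and the glue tip (330,330). By the colour description, none of these is wanted. I'll check this in a crop and measure.

```bash
cat > h.py <<'E'
import numpy as np, cv2
def ray(f,u,v):
    F=200/np.tan(np.radians(f['vfov'])/2)
    d=f['rotation']@np.array([(u-f['cx'])/F,-(v-f['cy'])/F,-1]); return f['position'],d/np.linalg.norm(d)
def plane(f,u,v,z):
    p,d=ray(f,u,v); return p+d*(z-p[2])/d[2]
def tri(r1,r2):
    A=[];b=[]
    M=[np.eye(3)-np.outer(d,d) for _,d in (r1,r2)]
    x=np.linalg.solve(M[0]+M[1],M[0]@r1[0]+M[1]@r2[0])
    return x,np.linalg.norm(M[0]@(x-r1[0]))*2
def mask(img,c):
    h,s,v=cv2.split(cv2.cvtColor(img,cv2.COLOR_BGR2HSV))
    hr={'red':(h<8)|(h>172),'blue':(h>100)&(h<125),'yellow':(h>18)&(h<32)}[c]
    return (hr&(s>150)&(v>60)).astype(np.uint8)
def blobs(img,c,mn=40):
    n,l,st,ce=cv2.connectedComponentsWithStats(mask(img,c),connectivity=4)
    return [(ce[i].round(1),st[i].tolist()) for i in range(1,n) if st[i][4]>=mn]
E
python3 - <<'E'
from h import *; from workcell import env
fs={n:env.grab_frame(n) for n in('scene','top')}
for n,f in fs.items():
    for c in('red','blue','yellow'): print(n,c,*[(b[0].tolist(),b[1]) for b in blobs(f['image'],c)])
t=fs['top'];s=fs['scene']
print('coaster',plane(t,434,264,.004),plane(s,287,182,.004))
a=cv2.resize(t['image'][120:270,170:370],None,fx=3,fy=3,interpolation=2)
b=cv2.resize(s['image'][130:330,230:430],(450,450),interpolation=2)
cv2.imwrite('pics/a1.png',a);cv2.imwrite('pics/c1.png',np.vstack([cv2.resize(a,(600,450))[:, :]])); 
cv2.imwrite('pics/c1.png',np.hstack([cv2.resize(a,(450,338)),cv2.resize(b,(338,338))]))
E
```

```text
scene red ([332.3, 194.2], [313, 173, 51, 38, 765]) ([390.5, 224.2], [380, 205, 22, 39, 700]) ([326.5, 221.0], [313, 216, 29, 9, 121]) ([325.7, 236.1], [313, 231, 28, 11, 161])
scene blue ([327.6, 161.4], [321, 147, 15, 30, 401]) ([385.2, 268.0], [367, 249, 39, 35, 939]) ([381.9, 294.7], [365, 286, 36, 14, 157]) ([379.9, 311.8], [364, 302, 34, 16, 231])
scene yellow ([257.5, 187.9], [248, 171, 19, 35, 569]) ([261.0, 228.8], [244, 213, 34, 30, 779]) ([263.2, 253.1], [247, 246, 33, 12, 176]) ([264.7, 269.6], [249, 261, 31, 15, 242])
top red ([206.1, 218.9], [198, 211, 17, 18, 217]) ([328.9, 246.5], [316, 229, 31, 31, 382]) ([398.3, 325.3], [381, 307, 35, 38, 454])
top blue ([222.2, 228.0], [205, 211, 29, 31, 319]) ([333.9, 239.5], [326, 232, 17, 17, 217])
top yellow ([321.6, 163.9], [307, 143, 30, 40, 722])
coaster [ 0.46518445 -0.25008042  0.004     ] [ 0.46862232 -0.24862543  0.004     ]
```

View pics/c1.png

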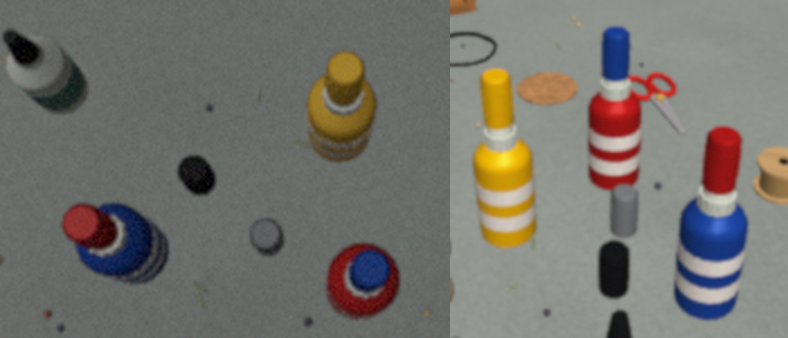

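The crop confirms the choice: blue cap on red, red cap on blue, yellow cap perched on yellow. The black and grey caps are distractors. Next I'll triangulate.

Run:
```python
from h import *; from workcell import env
t=env.grab_frame('top');s=env.grab_frame('scene')
P={'blue':((333.9,239.5),(327.6,161.4)),'red':((206.1,218.9),(390.5,224.2)),'yellow':((323,151.5),(257.5,187.9))}
for k,(a,b) in P.items():
    print(k,*tri(ray(t,*a),ray(s,*b)),plane(t,*a,.171),plane(s,*b,.171))
m=(mask(t['image'],'yellow')[143:170,300:345]);print('\n'.join(''.join('.#'[x] for x in r) for r in m))
# glue: tip
print('glue',tri(ray(t,177,137),ray(s,330,318)))
```

```text
blue [ 0.49827395 -0.0233667   0.1698282 ] 0.0011077735644943621 [ 0.49861651 -0.02362655  0.171     ] [ 0.49913297 -0.02107261  0.171     ]
red [0.52975152 0.19319213 0.17351192] 0.002211784934932389 [0.52927551 0.19464925 0.171     ] [0.52822621 0.19005016 0.171     ]
yellow [ 0.65209993 -0.00114827  0.17386216] 0.0043320920067291225 [ 0.65501919 -0.0023665   0.171     ] [ 0.64893224 -0.00349622  0.171     ]
......................##.....................
...................#########.................
..................###########................
.................#############...............
.................##############..............
................###############..............
................###############..............
................###############..............
................###############..............
...............################..............
...............################..............
.............##################..............
............####################.............
...........######################............
..........########################...........
.........#####..##################...........
.........####...###################..........
........#####...#########.##.#..###..........
........#####...#############....###.........
........#####....###########.....###.........
.......######....###########....####.........
.......######.....#########.....#####........
.......######.......#####......######........
.......#######.................######........
.......#######.................######........
.......########..............#######.........
.......#########............########.........
glue (array([0.68434934, 0.26838959, 0.14239383]), np.float64(0.0014698439444435843))
```

```bash
cat > g.py <<'E'
import sys,numpy as np; from workcell import env
s=env.state(); R=s['tcp_rot']; print(s['clock'],s['eef_pos'].round(4),s['opening'],s['force'].round(1))
for a in sys.argv[1:]:
    print(a,(R.T@(np.array(eval(a))-s['eef_pos'])*100).round(2))
E
python3 g.py .529,.192,.265 .529,.192,.160
```

```text
0.3 [0.2306 0.6341 0.2308] 0.08557428624435362 [0.1 0.1 0.3]
.529,.192,.265 [-43.15 -31.36  -3.4 ]
.529,.192,.160 [-43.15 -31.35   7.1 ]
```

Emit:
step_arm(
  targets=[0, 0, -3.4, 0, 0, 0, 1, -10, -7, -3.4, 0, 0, 0, 1, -43.15, -31.35, -3.4, 0, 0, 0, 1, -43.15, -31.35, -3.4, 0, 0, 0, 1, -43.15, -31.35, -3.4, 0, 0, 0, 1, -43.15, -31.35, -3.4, 0, 0, 0, 1, -43.15, -31.35, -3.4, 0, 0, 0, 1, -43.15, -31.35, -3.4, 0, 0, 0, 1],
)

```text
clock: 1.3
eef_pos: [0.4765, 0.2701, 0.2656]
tcp_rot: [[-0.94, 0.342, 0.001], [0.342, 0.94, 0.0], [-0.001, 0.001, -1.0]]
force: [0.6, -0.0, -0.3]
opening: 0.0852
```

```bash
python3 g.py .529,.192,.265 .529,.192,.160
```

```text
1.3 [0.4765 0.2701 0.2656] 0.08524328230148177 [ 0.6 -0.  -0.3]
.529,.192,.265 [-7.6  -5.55  0.06]
.529,.192,.160 [-7.6  -5.55 10.56]
```

Emit:
step_arm(
  targets=[-7.6, -5.5, 0, 0, 0, 0, 1, -7.6, -5.5, 0, 0, 0, 0, 1, -7.6, -5.5, 0, 0, 0, 0, 1, -7.6, -5.5, 0, 0, 0, 0, 1],
)

```text
clock: 1.8
eef_pos: [0.5279, 0.1945, 0.2652]
tcp_rot: [[-0.94, 0.342, -0.001], [0.342, 0.94, 0.001], [0.001, 0.0, -1.0]]
force: [-0.1, 0.4, 0.3]
opening: 0.086
```

```bash
python3 g.py .529,.192,.265 .529,.192,.160
python3 - <<'E'
from workcell import env; import cv2,numpy as np
t=env.grab_frame('top')['image'];s=env.grab_frame('scene')['image']
cv2.imwrite('pics/d.png',np.hstack([cv2.resize(t[150:280,140:300],(480,390)),cv2.resize(s[120:320,300:460],(312,390))]))
E
```

```text
1.8 [0.5279 0.1945 0.2652] 0.08602423480869202 [-0.1  0.4  0.3]
.529,.192,.265 [-0.19 -0.2   0.02]
.529,.192,.160 [-0.2  -0.2  10.52]
```

View pics/d.png

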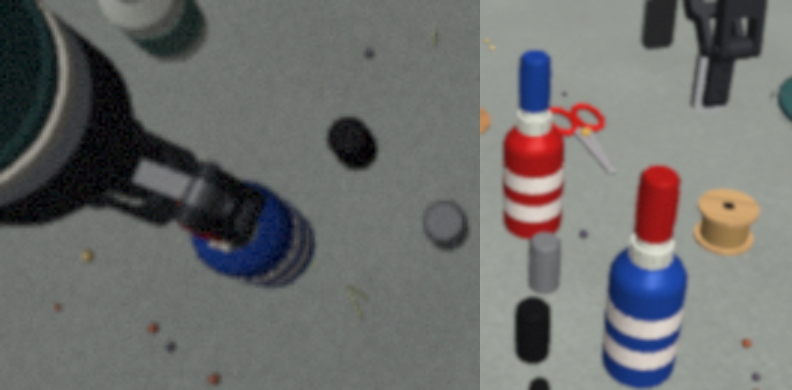

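The fingers (crop ~650–720, ~50–105) hover above the red cap (657,200). I'll correct 2 mm and go down.

Emit:
step_arm(
  targets=[-0.2, -0.2, 3, 0, 0, 0, 1, -0.2, -0.2, 6, 0, 0, 0, 1, -0.2, -0.2, 6, 0, 0, 0, 1, -0.2, -0.2, 6, 0, 0, 0, 1],
)

```text
clock: 2.4
eef_pos: [0.5297, 0.1925, 0.2064]
tcp_rot: [[-0.94, 0.341, 0.001], [0.341, 0.94, 0.0], [-0.001, 0.001, -1.0]]
force: [-0.1, 0.6, 0.3]
opening: 0.0855
```

```bash
python3 g.py .529,.192,.160
python3 - <<'E'
from workcell import env; import cv2,numpy as np
t=env.grab_frame('top')['image'];s=env.grab_frame('scene')['image']
cv2.imwrite('pics/e.png',np.hstack([cv2.resize(t[150:280,140:300],(480,390)),cv2.resize(s[120:320,300:460],(312,390))]))
E
```

```text
2.4 [0.5297 0.1925 0.2064] 0.08547582111274712 [-0.1  0.6  0.3]
.529,.192,.160 [ 0.05 -0.08  4.64]
```

View pics/e.png

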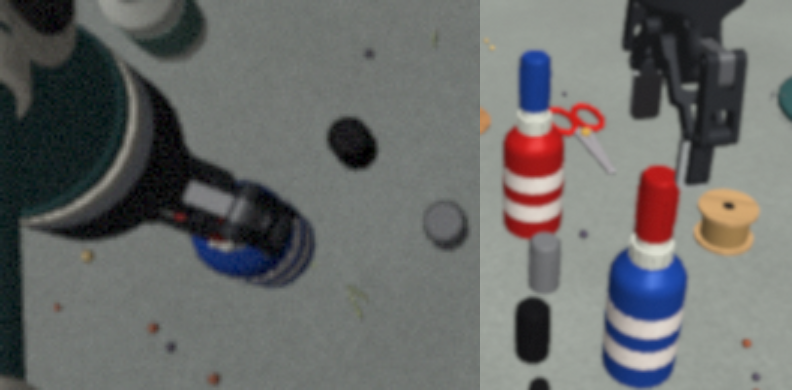

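Run:
```python
from h import *; from workcell import env
s=env.grab_frame('scene');q=lambda x,y:(300+(x-480)/1.95,120+y/1.95)
for z in(.215,.222): print(z,plane(s,*q(645,115),z),plane(s,*q(697,183),z),plane(s,*q(671,149),z))
F=200/np.tan(np.radians(s['vfov'])/2)
for p in([.529,.192,.198],[.5297,.1925,.219],[.529,.192,.171]):
    c=s['rotation'].T@(np.array(p)-s['position']);print(p,s['cx']-F*c[0]/c[2],s['cy']+F*c[1]/c[2])
```

```text
0.215 [0.50409154 0.14138499 0.215     ] [0.53304038 0.23057898 0.215     ] [0.51951939 0.18891958 0.215     ]
0.222 [0.51241824 0.15046927 0.222     ] [0.54071378 0.23765036 0.222     ] [0.52749792 0.19693112 0.222     ]
[0.529, 0.192, 0.198] 392.90276339876317 209.5474649115984
[0.5297, 0.1925, 0.219] 394.3240133006032 197.23499095636194
[0.529, 0.192, 0.171] 390.9708491021954 225.05060624266625
```

The projection agrees to about 2 mm. Descend and close.

Emit:
step_arm(
  targets=[0, 0, 2.3, 0, 0, 0, 1, 0, 0, 4.6, 0, 0, 0, 1, 0, 0, 4.6, 0, 0, 0, 1, 0, 0, 4.6, 0, 0, 0, 0.15, 0, 0, 4.6, 0, 0, 0, 0.15, 0, 0, 4.6, 0, 0, 0, 0.15, 0, 0, 4.6, 0, 0, 0, 0.15, 0, 0, 4.6, 0, 0, 0, 0.15],
)

```text
clock: 3.55
eef_pos: [0.5297, 0.1915, 0.1598]
tcp_rot: [[-0.94, 0.342, 0.001], [0.342, 0.94, -0.0], [-0.001, 0.0, -1.0]]
force: [0.3, -0.6, 2.5]
opening: 0.0294
```

Emit:
step_arm(
  targets=[0, 0, 0, 0, 0, 0, 0, 0, 0, 0, 0, 0, 0, 0],
)

```text
clock: 3.8
eef_pos: [0.5296, 0.1916, 0.1595]
tcp_rot: [[-0.94, 0.342, 0.0], [0.342, 0.94, -0.0], [-0.0, 0.0, -1.0]]
force: [0.4, -1.5, 3.1]
opening: 0.0289
```

```bash
python3 g.py .529,.192,.160
python3 - <<'E'
from h import *; from workcell import env
s=env.grab_frame('scene');i=s['image']
print([(b[0].tolist(),b[1]) for c in('red','blue') for b in blobs(i,c)])
cv2.imwrite('pics/f.png',cv2.resize(i[120:340,290:460],None,fx=2.5,fy=2.5))
E
```

```text
3.8 [0.5296 0.1916 0.1595] 0.028945639215587786 [ 0.4 -1.5  3.1]
.529,.192,.160 [ 0.07  0.02 -0.05]
[([332.2, 194.2], [313, 173, 51, 38, 764]), ([386.3, 228.1], [381, 207, 18, 39, 296]), ([326.5, 221.0], [313, 216, 29, 9, 120]), ([325.7, 236.1], [313, 231, 28, 11, 161]), ([327.6, 161.5], [321, 147, 15, 30, 399]), ([385.7, 268.5], [367, 250, 39, 34, 939]), ([382.3, 295.2], [366, 287, 35, 13, 147]), ([379.9, 311.9], [364, 302, 34, 16, 223])]
```

View pics/f.png

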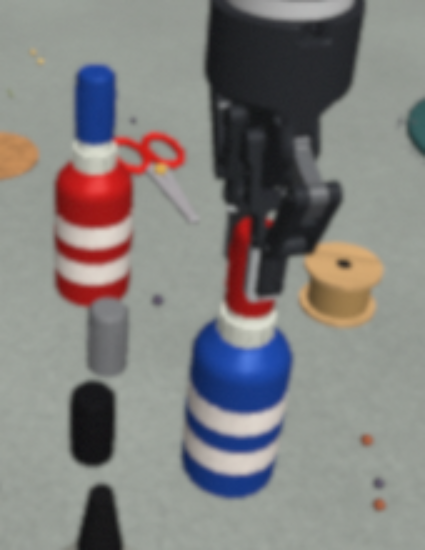

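Red cap gripped. Lift.

Emit:
step_arm(
  targets=[0, 0, -1, 0, 0, 0, 0, 0, 0, -2.5, 0, 0, 0, 0, 0, 0, -5, 0, 0, 0, 0, 0, 0, -9.5, 0, 0, 0, 0, 0, 0, -9.5, 0, 0, 0, 0],
)

```text
clock: 4.47
eef_pos: [0.5325, 0.1928, 0.2605]
tcp_rot: [[-0.94, 0.342, 0.01], [0.342, 0.94, 0.003], [-0.008, 0.007, -1.0]]
force: [0.1, -0.0, 0.1]
opening: 0.029
```

```bash
python3 g.py .467,-.249,.255 .467,-.249,.04
python3 - <<'E'
from h import *; from workcell import env
s=env.grab_frame('scene');i=s['image']
print([(b[0].tolist(),b[1]) for c in('red','blue') for b in blobs(i,c)])
cv2.imwrite('pics/g.png',cv2.resize(i[90:340,290:460],None,fx=2.4,fy=2.4))
E
```

```text
4.475 [0.5325 0.1928 0.2605] 0.02902108981897611 [ 0.1 -0.   0.1]
.467,-.249,.255 [ -8.93 -43.76   0.33]
.467,-.249,.04 [ -8.76 -43.9   21.83]
[([393.0, 168.6], [386, 143, 21, 45, 427]), ([332.3, 194.2], [313, 173, 51, 38, 764]), ([326.4, 221.0], [313, 216, 29, 9, 121]), ([325.6, 236.1], [313, 231, 28, 11, 162]), ([327.6, 161.4], [321, 147, 15, 30, 401]), ([385.2, 267.9], [367, 249, 39, 35, 938]), ([381.9, 294.7], [365, 286, 36, 14, 157]), ([379.9, 311.8], [364, 302, 34, 16, 231])]
```

View pics/g.png

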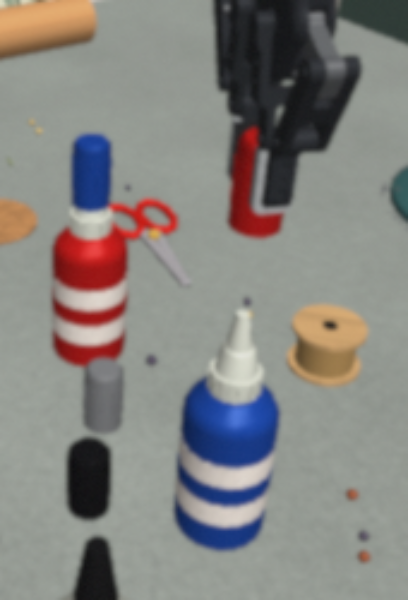

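The red cap is held upright at (393,169). The blue bottle stands exactly where it was, with its nozzle tip at (391,220). Go to the coaster.

Emit:
step_arm(
  targets=[-2.3, -10.9, 0, 0, 0, 0, 0, -4.6, -21.8, 0, 0, 0, 0, 0, -9.2, -43.55, 0, 0, 0, 0, 0, -9.2, -43.55, 0, 0, 0, 0, 0, -9.2, -43.55, 0, 0, 0, 0, 0, -9.2, -43.55, 0, 0, 0, 0, 0, -9.2, -43.55, 0, 0, 0, 0, 0, -9.2, -43.55, 0, 0, 0, 0, 0],
)

```text
clock: 5.52
eef_pos: [0.4655, -0.2523, 0.2531]
tcp_rot: [[-0.938, 0.347, -0.002], [0.347, 0.938, 0.0], [0.002, -0.0, -1.0]]
force: [-0.6, 0.3, -0.5]
opening: 0.0291
```

Emit:
step_arm(
  targets=[0, 0, 0, 0, 0, 0, 0, 0, 0, 0, 0, 0, 0, 0],
)

```text
clock: 5.78
eef_pos: [0.4671, -0.2476, 0.2538]
tcp_rot: [[-0.94, 0.34, -0.001], [0.34, 0.94, 0.001], [0.001, 0.001, -1.0]]
force: [-0.3, 0.5, -0.9]
opening: 0.0291
```

```bash
python3 g.py .467,-.249,.255 .467,-.249,.05
```

```text
5.775 [ 0.4671 -0.2476  0.2538] 0.029110169898375424 [-0.3  0.5 -0.9]
.467,-.249,.255 [-0.04 -0.14 -0.12]
.467,-.249,.05 [-0.06 -0.16 20.38]
```

Emit:
step_arm(
  targets=[0, 0, 6, 0, 0, 0, 0, 0, 0, 12, 0, 0, 0, 0, 0, 0, 18, 0, 0, 0, 0, 0, 0, 21, 0, 0, 0, 0, 0, 0, 22.5, 0, 0, 0, 0, 0, 0, 22.5, 0, 0, 0, 0, 0, 0, 22.5, 0, 0, 0, 0],
)

```text
clock: 6.65
eef_pos: [0.4687, -0.2496, 0.0311]
tcp_rot: [[-0.94, 0.341, 0.003], [0.341, 0.94, -0.002], [-0.003, -0.001, -1.0]]
force: [0.4, 0.1, -0.8]
opening: 0.029
```

Emit:
step_arm(
  targets=[0, 0, 0.2, 0, 0, 0, 0, 0, 0, 0.4, 0, 0, 0, 0, 0, 0, 0.5, 0, 0, 0, 0, 0, 0, 0.5, 0, 0, 0, 0],
)

```text
clock: 7.15
eef_pos: [0.4669, -0.2491, 0.0242]
tcp_rot: [[-0.94, 0.342, -0.0], [0.342, 0.94, 0.0], [0.0, 0.0, -1.0]]
force: [-0.1, -0.3, 0.4]
opening: 0.0292
```

```bash
python3 g.py
python3 - <<'E'
from h import *; from workcell import env
t=env.grab_frame('top')['image'];s=env.grab_frame('scene')['image']
cv2.imwrite('pics/h.png',np.hstack([cv2.resize(t[200:330,370:530],(480,390)),cv2.resize(s[100:230,240:340],(300,390))]))
E
```

```text
7.15 [ 0.4669 -0.2491  0.0242] 0.029211332135058724 [-0.1 -0.3  0.4]
```

View pics/h.png

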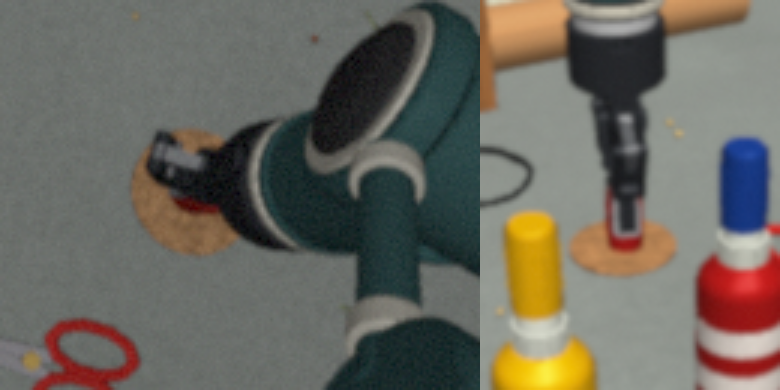

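The cap is over the coaster's middle (crop right, 625,240). No contact yet, so I'll lower until force shows.

Emit:
step_arm(
  targets=[0, 0, 0.2, 0, 0, 0, 0, 0, 0, 0.3, 0, 0, 0, 0, 0, 0, 0.3, 0, 0, 0, 0],
)

```text
clock: 7.62
eef_pos: [0.4675, -0.2494, 0.0228]
tcp_rot: [[-0.94, 0.342, 0.0], [0.342, 0.94, -0.0], [-0.0, -0.0, -1.0]]
force: [-3.0, 0.9, 11.3]
opening: 0.0293
```

Emit:
step_arm(
  targets=[0, 0, 0.1, 0, 0, 0, 0, 0, 0, 0.2, 0, 0, 0, 0, 0, 0, 0.2, 0, 0, 0, 0],
)

```text
clock: 8.0
eef_pos: [0.4677, -0.2495, 0.0226]
tcp_rot: [[-0.94, 0.342, 0.0], [0.342, 0.94, -0.0], [-0.0, -0.0, -1.0]]
force: [-7.9, 4.7, 23.7]
opening: 0.0293
```

Contact at TCP 0.023, so rim = TCP − 19 mm. Relax, open and rise.

Emit:
step_arm(
  targets=[0, 0, -0.4, 0, 0, 0, 0, 0, 0, -0.4, 0, 0, 0, 1, 0, 0, -0.4, 0, 0, 0, 1, 0, 0, -0.4, 0, 0, 0, 1, 0, 0, -0.4, 0, 0, 0, 1, 0, 0, -6, 0, 0, 0, 1, 0, 0, -12, 0, 0, 0, 1, 0, 0, -24, 0, 0, 0, 1],
)

```text
clock: 9.0
eef_pos: [0.4665, -0.2488, 0.203]
tcp_rot: [[-0.94, 0.342, -0.001], [0.342, 0.94, 0.001], [0.001, 0.0, -1.0]]
force: [1.1, 0.4, 0.3]
opening: 0.0853
```

Emit:
step_arm(
  targets=[0, 0, -6, 0, 0, 0, 1, 0, 0, -6, 0, 0, 0, 1, 0, 0, -6, 0, 0, 0, 1],
)

```text
clock: 9.38
eef_pos: [0.4669, -0.249, 0.2615]
tcp_rot: [[-0.94, 0.342, -0.0], [0.342, 0.94, 0.0], [0.0, -0.0, -1.0]]
force: [0.7, 0.2, -0.7]
opening: 0.0853
```

```bash
python3 g.py .499,-.022,.265 .499,-.022,.161
python3 - <<'E'
from h import *; from workcell import env
s=env.grab_frame('scene');t=env.grab_frame('top')
print([(b[0].tolist(),b[1]) for c in('red','blue') for b in blobs(s['image'],c)])
T=blobs(t['image'],'red');print(T)
for b in blobs(s['image'],'red'):
  for a in T:
    x,e=tri(ray(t,*a[0]),ray(s,*b[0]))
    if e<.006: print(a[0],b[0],x,e)
F=200/np.tan(np.radians(t['vfov'])/2)
# blue nozzle tip
print(plane(s,391.3,219,.176))
cv2.imwrite('pics/i.png',cv2.resize(t['image'][180:330,160:500],(800,353)))
E
```

```text
9.375 [ 0.4669 -0.249   0.2615] 0.08529382447593027 [ 0.7  0.2 -0.7]
.499,-.022,.265 [ 4.74 22.43 -0.35]
.499,-.022,.161 [ 4.74 22.43 10.05]
[([287.3, 172.5], [282, 161, 12, 24, 244]), ([332.3, 194.2], [313, 173, 51, 38, 766]), ([326.5, 220.9], [313, 216, 29, 9, 122]), ([325.7, 236.1], [313, 231, 28, 11, 161]), ([327.6, 161.4], [321, 147, 15, 30, 400]), ([385.2, 267.9], [367, 249, 38, 35, 942]), ([381.9, 294.7], [365, 286, 36, 14, 157]), ([379.9, 311.8], [364, 302, 34, 16, 231])]
[(array([328.8, 246.5]), [316, 229, 31, 31, 383]), (array([437.6, 263. ]), [427, 256, 22, 14, 243]), (array([398.2, 325.4]), [381, 307, 35, 38, 453])]
[437.6 263. ] [287.3 172.5] [ 0.46654951 -0.24893656  0.03027158] 0.00018232444753693585
[328.8 246.5] [332.3 194.2] [ 0.49057974 -0.01784283  0.09883127] 0.0025872507869232
[328.8 246.5] [326.5 220.9] [ 0.49702626 -0.02249177  0.03418807] 0.0022720309148163633
[328.8 246.5] [325.7 236.1] [ 0.49885713 -0.02373907 -0.00470932] 7.729936578527649e-05
[0.52381057 0.18583582 0.176     ]
```

View pics/i.png

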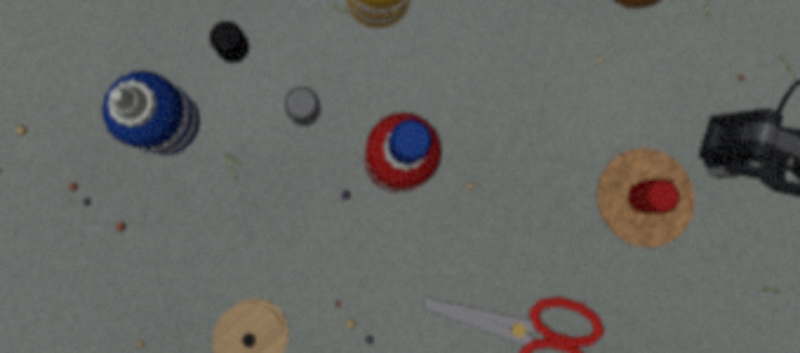

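Red cap stands upright on the coaster at (0.4665, −0.249). Now the blue cap on the red bottle (0.4985, −0.023).

Emit:
step_arm(
  targets=[2.4, 11.2, -0.3, 0, 0, 0, 1, 4.7, 22.35, -0.3, 0, 0, 0, 1, 4.7, 22.35, -0.3, 0, 0, 0, 1, 4.7, 22.35, -0.3, 0, 0, 0, 1, 4.7, 22.35, -0.3, 0, 0, 0, 1, 4.7, 22.35, -0.3, 0, 0, 0, 1, 4.7, 22.35, -0.3, 0, 0, 0, 1],
)

```text
clock: 10.35
eef_pos: [0.4988, -0.0241, 0.2639]
tcp_rot: [[-0.939, 0.343, -0.002], [0.343, 0.939, -0.0], [0.001, -0.001, -1.0]]
force: [0.0, -0.1, -0.1]
opening: 0.0853
```

```bash
python3 g.py .4985,-.023,.265 .4985,-.023,.160
```

```text
10.35 [ 0.4988 -0.0241  0.2639] 0.08530261483315431 [ 0.  -0.1 -0.1]
.4985,-.023,.265 [ 0.07  0.09 -0.11]
.4985,-.023,.160 [ 0.05  0.1  10.39]
```

Emit:
step_arm(
  targets=[0, 0.05, 5, 0, 0, 0, 1, 0, 0.05, 8.5, 0, 0, 0, 1, 0, 0.05, 10.4, 0, 0, 0, 1, 0, 0.05, 10.4, 0, 0, 0, 1, 0, 0.05, 10.4, 0, 0, 0, 0.15, 0, 0.05, 10.4, 0, 0, 0, 0.15, 0, 0.05, 10.4, 0, 0, 0, 0.15, 0, 0.05, 10.4, 0, 0, 0, 0],
)

```text
clock: 11.35
eef_pos: [0.4999, -0.0227, 0.1615]
tcp_rot: [[-0.94, 0.342, 0.001], [0.342, 0.94, -0.001], [-0.001, -0.0, -1.0]]
force: [0.7, -0.8, 2.5]
opening: 0.0292
```

Emit:
step_arm(
  targets=[0, 0, 0, 0, 0, 0, 0, 0, 0, 0, 0, 0, 0, 0, 0, 0, 0, 0, 0, 0, 0],
)

```text
clock: 11.72
eef_pos: [0.4998, -0.0226, 0.1611]
tcp_rot: [[-0.94, 0.342, 0.001], [0.342, 0.94, -0.0], [-0.001, -0.0, -1.0]]
force: [0.9, -0.6, 2.8]
opening: 0.0292
```

Emit:
step_arm(
  targets=[0, 0, -1, 0, 0, 0, 0, 0, 0, -2.5, 0, 0, 0, 0, 0, 0, -5, 0, 0, 0, 0, 0, 0, -9.5, 0, 0, 0, 0, 0, 0, -9.5, 0, 0, 0, 0, 0, 0, -9.5, 0, 0, 0, 0],
)

```text
clock: 12.48
eef_pos: [0.4994, -0.0224, 0.2563]
tcp_rot: [[-0.94, 0.342, 0.001], [0.342, 0.94, 0.0], [-0.001, 0.0, -1.0]]
force: [0.2, -1.0, -0.5]
opening: 0.0291
```

```bash
python3 g.py .5295,.1925,.255
python3 - <<'E'
from h import *; from workcell import env
s=env.grab_frame('scene');i=s['image']
print([(b[0].tolist(),b[1]) for c in('red','blue') for b in blobs(i,c)])
E
```

```text
12.475 [ 0.4994 -0.0224  0.2563] 0.02907308374790941 [ 0.2 -1.  -0.5]
.5295,.1925,.255 [ 4.51 21.23  0.13]
[([287.3, 172.4], [282, 161, 12, 24, 242]), ([332.3, 194.2], [313, 173, 51, 38, 763]), ([326.5, 220.9], [313, 216, 29, 9, 122]), ([325.7, 236.1], [313, 231, 28, 11, 162]), ([326.8, 120.1], [322, 97, 15, 34, 160]), ([385.3, 267.9], [367, 249, 39, 35, 939]), ([381.8, 294.7], [365, 286, 36, 14, 158]), ([379.8, 311.8], [364, 302, 34, 16, 230])]
```

Blue cap lifted, and the red bottle has not moved in the picture. Go over the blue bottle.

Emit:
step_arm(
  targets=[1.1, 5.3, 0, 0, 0, 0, 0, 2.2, 10.6, 0, 0, 0, 0, 0, 4.5, 21.2, 0, 0, 0, 0, 0, 4.5, 21.2, 0, 0, 0, 0, 0, 4.5, 21.2, 0, 0, 0, 0, 0, 4.5, 21.2, 0, 0, 0, 0, 0, 4.5, 21.2, 0, 0, 0, 0, 0, 4.5, 21.2, 0, 0, 0, 0, 0],
)

```text
clock: 13.52
eef_pos: [0.5296, 0.1909, 0.2557]
tcp_rot: [[-0.939, 0.343, -0.0], [0.343, 0.939, -0.0], [0.0, -0.0, -1.0]]
force: [0.6, -0.0, -0.2]
opening: 0.0293
```

```bash
python3 g.py .5295,.1925,.2 .5295,.1925,.17
python3 - <<'E'
from h import *; from workcell import env
s=env.grab_frame('scene')['image'];t=env.grab_frame('top')['image']
cv2.imwrite('pics/j.png',np.hstack([cv2.resize(t[160:280,150:270],(400,400)),cv2.resize(s[100:300,300:460],(320,400))]))
E
```

```text
13.525 [0.5296 0.1909 0.2557] 0.029329492340114983 [ 0.6 -0.  -0.2]
.5295,.1925,.2 [0.06 0.15 5.57]
.5295,.1925,.17 [0.06 0.15 8.57]
```

View pics/j.png

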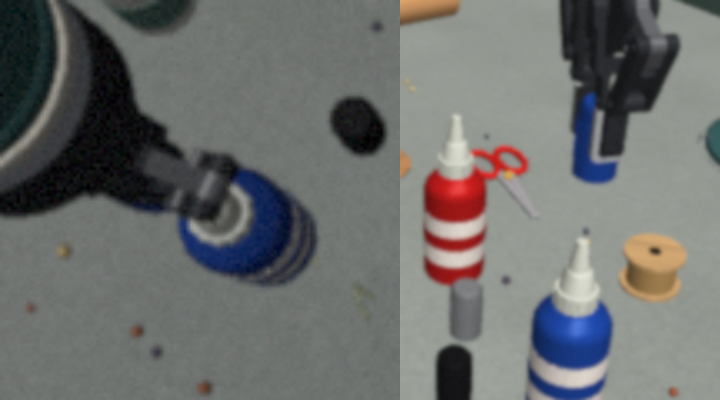

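The cap is above the nozzle tip (scene 391,220), matching the predicted projection (391,222). Lower onto it.

Emit:
step_arm(
  targets=[0.05, 0.1, 3, 0, 0, 0, 0, 0.05, 0.1, 5, 0, 0, 0, 0, 0.05, 0.1, 6.5, 0, 0, 0, 0, 0.05, 0.1, 7.5, 0, 0, 0, 0, 0.05, 0.1, 8, 0, 0, 0, 0, 0.05, 0.1, 8.5, 0, 0, 0, 0, 0.05, 0.1, 8.5, 0, 0, 0, 0],
)

```text
clock: 14.5
eef_pos: [0.5307, 0.1936, 0.1731]
tcp_rot: [[-0.94, 0.342, 0.003], [0.342, 0.94, 0.001], [-0.002, 0.002, -1.0]]
force: [-1.5, -0.9, 6.5]
opening: 0.029
```

Emit:
step_arm(
  targets=[0, 0, 0.3, 0, 0, 0, 0, 0, 0, 0.6, 0, 0, 0, 0, 0, 0, 0.8, 0, 0, 0, 0, 0, 0, 0.8, 0, 0, 0, 0],
)

```text
clock: 15.0
eef_pos: [0.5343, 0.1946, 0.172]
tcp_rot: [[-0.94, 0.342, 0.012], [0.342, 0.94, 0.003], [-0.01, 0.007, -1.0]]
force: [-4.1, -1.5, 28.6]
opening: 0.0289
```

Emit:
step_arm(
  targets=[0, 0, 0.2, 0, 0, 0, 0, 0, 0, 0.4, 0, 0, 0, 0, 0, 0, 0.4, 0, 0, 0, 0],
)

```text
clock: 15.38
eef_pos: [0.5297, 0.193, 0.1589]
tcp_rot: [[-0.94, 0.342, 0.0], [0.342, 0.94, -0.0], [-0.001, -0.0, -1.0]]
force: [0.8, -2.2, 5.0]
opening: 0.0295
```

Emit:
step_arm(
  targets=[0, 0, 0.1, 0, 0, 0, 0, 0, 0, 0.3, 0, 0, 0, 0, 0, 0, 0.3, 0, 0, 0, 0],
)

```text
clock: 15.75
eef_pos: [0.5299, 0.1931, 0.156]
tcp_rot: [[-0.94, 0.342, 0.001], [0.342, 0.94, -0.0], [-0.001, -0.0, -1.0]]
force: [-0.7, -2.5, 5.4]
opening: 0.0296
```

Force rose to 28 N at TCP 0.172, then it dropped in. I'll look to see whether the cap slipped in the grip or the bottle moved.

```bash
python3 g.py
python3 - <<'E'
from h import *; from workcell import env
s=env.grab_frame('scene')['image']
print([(b[0].tolist(),b[1]) for c in('red','blue') for b in blobs(s,c)])
cv2.imwrite('pics/k.png',cv2.resize(s[160:330,320:450],None,fx=3.5,fy=3.5,interpolation=2))
E
```

```text
15.75 [0.5299 0.1931 0.156 ] 0.029563887657796075 [-0.7 -2.5  5.4]
[([287.4, 172.5], [282, 161, 12, 24, 242]), ([332.3, 194.2], [313, 173, 51, 38, 763]), ([326.4, 221.0], [313, 216, 29, 9, 121]), ([325.7, 236.1], [313, 231, 28, 11, 162]), ([386.8, 231.2], [382, 210, 17, 39, 273]), ([386.2, 268.8], [368, 249, 39, 36, 938]), ([382.2, 295.2], [366, 286, 36, 14, 147]), ([379.9, 311.9], [364, 302, 34, 16, 218])]
```

View pics/k.png

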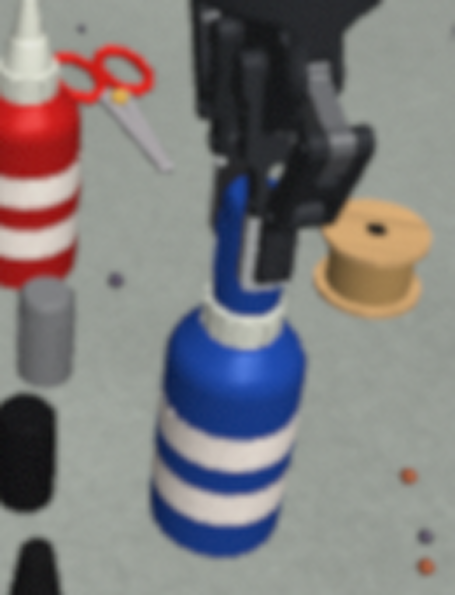

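The cap is almost down and the base is unmoved. Push on until the force jumps.

Emit:
step_arm(
  targets=[0, 0, 0.1, 0, 0, 0, 0, 0, 0, 0.2, 0, 0, 0, 0, 0, 0, 0.2, 0, 0, 0, 0],
)

```text
clock: 16.18
eef_pos: [0.5304, 0.1929, 0.1549]
tcp_rot: [[-0.94, 0.342, 0.002], [0.342, 0.94, -0.001], [-0.002, 0.0, -1.0]]
force: [-0.8, -3.0, 9.4]
opening: 0.0291
```

Emit:
step_arm(
  targets=[0, 0, 0.1, 0, 0, 0, 0, 0, 0, 0.2, 0, 0, 0, 0, 0, 0, 0.2, 0, 0, 0, 0],
)

```text
clock: 16.55
eef_pos: [0.5313, 0.193, 0.1548]
tcp_rot: [[-0.94, 0.342, 0.004], [0.342, 0.94, -0.0], [-0.004, 0.001, -1.0]]
force: [-2.3, -3.1, 16.7]
opening: 0.0289
```

Hard stop at TCP 0.1548. The blue cap was gripped 1.6 mm higher than the red one, so the rim is at about 0.134. One more push, then release.

Emit:
step_arm(
  targets=[0.1, 0, 0.15, 0, 0, 0, 0, 0.1, 0, 0.25, 0, 0, 0, 0, 0.1, 0, 0.25, 0, 0, 0, 0],
)

```text
clock: 16.92
eef_pos: [0.5318, 0.1934, 0.1548]
tcp_rot: [[-0.94, 0.341, 0.007], [0.341, 0.94, -0.0], [-0.007, 0.002, -1.0]]
force: [-2.7, -6.8, 25.4]
opening: 0.029
```

Emit:
step_arm(
  targets=[-0.1, 0, -0.6, 0, 0, 0, 0, -0.1, 0, -0.6, 0, 0, 0, 0.45, -0.1, 0, -0.6, 0, 0, 0, 1, -0.1, 0, -0.6, 0, 0, 0, 1, -0.1, 0, -0.6, 0, 0, 0, 1, -0.1, 0, -5, 0, 0, 0, 1, -0.1, 0, -11, 0, 0, 0, 1, -0.1, 0, -11, 0, 0, 0, 1],
)

```text
clock: 17.92
eef_pos: [0.5331, 0.1944, 0.266]
tcp_rot: [[-0.94, 0.342, 0.011], [0.342, 0.94, 0.004], [-0.009, 0.007, -1.0]]
force: [0.5, -0.2, 0.1]
opening: 0.0856
```

```bash
python3 g.py .4665,-.249,.26
python3 - <<'E'
from h import *; from workcell import env
s=env.grab_frame('scene');i=s['image'];t=env.grab_frame('top')
F=200/np.tan(np.radians(s['vfov'])/2)
print([(b[0].tolist(),b[1]) for c in('red','blue') for b in blobs(i,c)])
print(blobs(t['image'],'blue'))
def pr(f,p):
    c=f['rotation'].T@(np.array(p)-f['position']);return (f['cx']-F*c[0]/c[2]).round(1),(f['cy']+F*c[1]/c[2]).round(1)
for z in(.161,.171): print(z,pr(s,(.529,.1925,z)))
E
```

```text
17.925 [0.5331 0.1944 0.266 ] 0.08564194189986261 [ 0.5 -0.2  0.1]
.4665,-.249,.26 [ -8.88 -43.96   0.36]
[([287.3, 172.5], [282, 161, 12, 24, 241]), ([332.2, 194.2], [313, 173, 51, 38, 762]), ([326.4, 220.9], [313, 216, 29, 9, 122]), ([325.7, 236.1], [313, 231, 28, 11, 161]), ([391.1, 228.2], [381, 210, 21, 38, 658]), ([386.1, 267.5], [368, 249, 38, 34, 932]), ([382.6, 294.2], [366, 285, 36, 14, 152]), ([381.0, 311.5], [365, 302, 34, 16, 233])]
[(array([220.1, 231.6]), [199, 217, 35, 26, 313])]
0.161 (np.float64(390.5), np.float64(230.8))
0.171 (np.float64(391.2), np.float64(225.2))
```

Run:
```python
from h import *; from workcell import env
s=env.grab_frame('scene')['image'];t=env.grab_frame('top')['image']
cv2.imwrite('pics/l.png',np.hstack([cv2.resize(s[200:270,360:430],(400,400),interpolation=2),cv2.resize(t[200:255,185:250],(400,400),interpolation=2)]))
for r in range(236,262): print(r,s[r,380:402:3].tolist())
```

```text
236 [[110, 88, 78], [98, 44, 19], [113, 48, 20], [124, 53, 22], [130, 57, 25], [125, 54, 23], [123, 53, 24], [137, 124, 114]]
237 [[108, 88, 79], [100, 44, 20], [114, 48, 21], [124, 54, 23], [131, 55, 24], [125, 55, 24], [123, 53, 24], [139, 127, 119]]
238 [[104, 82, 72], [99, 42, 20], [115, 49, 20], [122, 51, 20], [130, 56, 24], [124, 54, 23], [122, 54, 27], [143, 138, 131]]
239 [[103, 81, 70], [101, 44, 21], [115, 50, 20], [123, 53, 22], [130, 56, 24], [125, 53, 21], [119, 54, 27], [146, 148, 141]]
240 [[108, 88, 80], [99, 42, 16], [114, 50, 20], [125, 54, 25], [130, 57, 25], [125, 53, 22], [120, 56, 29], [146, 150, 145]]
241 [[113, 94, 87], [101, 44, 19], [116, 50, 21], [126, 54, 24], [131, 56, 25], [126, 55, 24], [120, 59, 35], [145, 149, 143]]
242 [[118, 102, 93], [101, 43, 17], [117, 51, 21], [126, 54, 23], [129, 56, 23], [129, 56, 25], [121, 66, 48], [145, 150, 144]]
243 [[131, 120, 114], [101, 44, 17], [117, 49, 20], [127, 55, 25], [130, 56, 25], [128, 55, 24], [126, 79, 63], [153, 160, 155]]
244 [[144, 139, 134], [105, 49, 25], [118, 49, 21], [127, 55, 24], [129, 56, 22], [1
[... 1635 characters left out ...]
 186, 183], [165, 147, 139], [166, 82, 51], [157, 68, 29]]
257 [[155, 68, 31], [162, 96, 74], [169, 151, 144], [171, 159, 151], [172, 159, 152], [170, 111, 93], [168, 74, 35], [159, 69, 29]]
258 [[155, 67, 27], [164, 75, 40], [170, 103, 83], [177, 122, 101], [175, 114, 93], [177, 86, 51], [170, 74, 33], [161, 69, 29]]
259 [[157, 68, 29], [166, 73, 33], [178, 86, 46], [196, 106, 69], [194, 101, 61], [183, 85, 43], [170, 73, 30], [163, 70, 30]]
260 [[159, 68, 30], [168, 75, 35], [189, 93, 51], [212, 115, 74], [207, 107, 65], [184, 86, 42], [171, 75, 32], [165, 71, 30]]
261 [[161, 70, 31], [171, 76, 36], [194, 97, 56], [217, 120, 77], [209, 109, 67], [187, 87, 45], [172, 74, 33], [165, 71, 29]]
```

View pics/l.png

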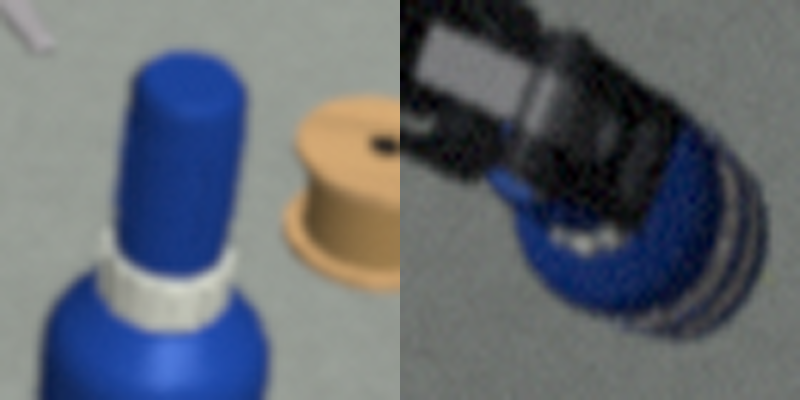

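The blue cap is home: the rim sits on the collar (boundary at scene row 248), the collar is fully visible and the cap is upright. Now the red cap on the coaster.

Emit:
step_arm(
  targets=[-2.3, -10.9, 0, 0, 0, 0, 1, -4.6, -21.8, 0, 0, 0, 0, 1, -9.1, -43.7, 0, 0, 0, 0, 1, -9.1, -43.7, 0, 0, 0, 0, 1, -9.1, -43.7, 0, 0, 0, 0, 1, -9.1, -43.7, 0, 0, 0, 0, 1, -9.1, -43.7, 0, 0, 0, 0, 1, -9.1, -43.7, 0, 0, 0, 0, 1],
)

```text
clock: 19.12
eef_pos: [0.4636, -0.2516, 0.2569]
tcp_rot: [[-0.938, 0.347, -0.004], [0.347, 0.938, 0.001], [0.004, -0.0, -1.0]]
force: [1.2, 0.5, 0.5]
opening: 0.0857
```

Emit:
step_arm(
  targets=[0, 0, 0, 0, 0, 0, 1, 0, 0, 0, 0, 0, 0, 1],
)

```text
clock: 19.38
eef_pos: [0.4655, -0.247, 0.2584]
tcp_rot: [[-0.94, 0.341, -0.001], [0.341, 0.94, 0.001], [0.002, 0.001, -1.0]]
force: [0.1, 0.5, 0.2]
opening: 0.0853
```

```bash
python3 g.py .467,-.249,.023
```

```text
19.375 [ 0.4655 -0.247   0.2584] 0.08532514470344037 [0.1 0.5 0.2]
.467,-.249,.023 [-0.25 -0.16 23.53]
```

Emit:
step_arm(
  targets=[-0.2, -0.1, 6, 0, 0, 0, 1, -0.2, -0.1, 12, 0, 0, 0, 1, -0.2, -0.1, 18, 0, 0, 0, 1, -0.2, -0.1, 21, 0, 0, 0, 1, -0.2, -0.1, 23.4, 0, 0, 0, 1, -0.2, -0.1, 23.4, 0, 0, 0, 1, -0.2, -0.1, 23.4, 0, 0, 0, 0.2, -0.2, -0.1, 23.4, 0, 0, 0, 0.2],
)

```text
clock: 20.38
eef_pos: [0.4687, -0.2505, 0.027]
tcp_rot: [[-0.94, 0.341, 0.003], [0.341, 0.94, -0.002], [-0.003, -0.001, -1.0]]
force: [0.2, -0.0, 0.5]
opening: 0.0515
```

Emit:
step_arm(
  targets=[0, 0, 0, 0, 0, 0, 0.2, 0, 0, 0, 0, 0, 0, 0.2, 0, 0, 0, 0, 0, 0, 0, 0, 0, 0, 0, 0, 0, 0, 0, 0, 0, 0, 0, 0, 0],
)

```text
clock: 21.0
eef_pos: [0.4682, -0.2508, 0.0267]
tcp_rot: [[-0.94, 0.342, 0.002], [0.342, 0.94, -0.001], [-0.002, -0.0, -1.0]]
force: [-0.3, 0.9, 5.5]
opening: 0.0289
```

Emit:
step_arm(
  targets=[0, 0, -2, 0, 0, 0, 0, 0, 0, -6, 0, 0, 0, 0, 0, 0, -12, 0, 0, 0, 0, 0, 0, -18, 0, 0, 0, 0, 0, 0, -23.5, 0, 0, 0, 0, 0, 0, -23.5, 0, 0, 0, 0, 0, 0, -23.5, 0, 0, 0, 0],
)

```text
clock: 21.88
eef_pos: [0.4668, -0.2501, 0.2599]
tcp_rot: [[-0.94, 0.342, -0.0], [0.342, 0.94, 0.0], [0.0, 0.0, -1.0]]
force: [0.1, -0.5, -0.3]
opening: 0.0289
```

```bash
python3 g.py .4995,-.0227,.26
python3 - <<'E'
from h import *; from workcell import env
s=env.grab_frame('scene')
print([(b[0].tolist(),b[1]) for c in('red','blue') for b in blobs(s['image'],c)])
F=200/np.tan(np.radians(s['vfov'])/2)
# white nozzle tip of the red bottle
i=s['image'].astype(int); w=(i.min(2)>120)&((i.max(2)-i.min(2))<35)
ys,xs=np.where(w[140:185,315:342]); 
for r in range(140,186,3): print(r,315+np.where(w[r,315:342])[0])
for p in((.499,-.0225,.176),(.499,-.0225,.15)):
    c=s['rotation'].T@(np.array(p)-s['position']);print(p,s['cx']-F*c[0]/c[2],s['cy']+F*c[1]/c[2])
E
```

```text
21.875 [ 0.4668 -0.2501  0.2599] 0.0288600209693828 [ 0.1 -0.5 -0.3]
.4995,-.0227,.26 [ 4.700e+00  2.249e+01 -1.000e-02]
[([284.5, 85.7], [279, 81, 12, 10, 87]), ([332.3, 194.2], [313, 173, 51, 38, 765]), ([326.4, 221.0], [313, 216, 29, 9, 121]), ([325.7, 236.1], [313, 231, 28, 11, 163]), ([391.1, 228.1], [381, 210, 22, 38, 659]), ([386.1, 267.5], [368, 249, 38, 34, 934]), ([382.6, 294.2], [366, 285, 36, 14, 152]), ([381.0, 311.5], [365, 302, 34, 16, 235])]
140 [315 316 317 318 319 320 321 322 323 324 325 326 327 328 329 330 331 332
 333 334 335 336 337 338 339 340 341]
143 [315 316 317 318 319 320 321 322 323 324 325 326 327 328 329 330 331 332
 333 334 335 336 337 338 339 340 341]
146 [315 316 317 318 319 320 321 322 323 324 325 326 327 328 329 330 331 332
 333 334 335 336 337 338 339 340 341]
149 [315 316 317 318 319 320 321 322 323 324 325 326 327 328 329 330 331 332
 333 334 335 336 337 338 339 340 341]
152 [315 316 317 318 319 320 321 322 323 324 325 326 327 328 329 330 331 332
 333 334 335 336 337 338 339 340 341]
155 [315 316 317 318 319 320 321 322 323 324 325 326 327 328 32
[... 541 characters left out ...]
321 322 323 324 325 326 327 328 329 330 331 332
 333 334 335 336 337 338 339 340 341]
173 [315 316 317 318 319 320 321 322 323 324 325 326 327 328 329 330 331 332
 333 334 335 336 337 338 339 340 341]
176 [315 316 317 318 319 320 321 322 323 324 325 326 327 328 329 330 331 332
 333 334]
179 [315 316 317 318 319 320 321 322 323 324 325 326 327 328 329 330 331 332
 333 334 335 336 337 338 339]
182 [315 316 317 318 319 320 321 322 323 324 325 326 327 328 329 330 331 332
 333 334 335 336 338 339 340 341]
185 [315 320 321 322 323 324 325 326 327 328 329 330 331 332 333 334 335]
(0.499, -0.0225, 0.176) 327.2782483053012 158.64806590318668
(0.499, -0.0225, 0.15) 327.0713601527239 171.08269542828026
```

Red cap held and the other blobs are unchanged. Go over the red bottle, target about (0.500, −0.0235).

Emit:
step_arm(
  targets=[1.1, 5.6, 0, 0, 0, 0, 0, 2.3, 11.2, 0, 0, 0, 0, 0, 4.6, 22.4, 0, 0, 0, 0, 0, 4.6, 22.4, 0, 0, 0, 0, 0, 4.6, 22.4, 0, 0, 0, 0, 0, 4.6, 22.4, 0, 0, 0, 0, 0, 4.6, 22.4, 0, 0, 0, 0, 0, 4.6, 22.4, 0, 0, 0, 0, 0],
)

```text
clock: 22.92
eef_pos: [0.5003, -0.0252, 0.26]
tcp_rot: [[-0.939, 0.344, -0.001], [0.344, 0.939, -0.0], [0.0, -0.0, -1.0]]
force: [0.1, -0.2, -0.1]
opening: 0.029
```

```bash
python3 g.py .5,-.0235,.2 .5,-.0235,.171
python3 - <<'E'
from h import *; from workcell import env
s=env.grab_frame('scene')['image'];t=env.grab_frame('top')['image']
cv2.imwrite('pics/m.png',np.hstack([cv2.resize(t[180:290,280:400],(436,400)),cv2.resize(s[70:220,270:390],(320,400))]))
E
```

```text
22.925 [ 0.5003 -0.0252  0.26  ] 0.028985360511978912 [ 0.1 -0.2 -0.1]
.5,-.0235,.2 [0.09 0.15 6.  ]
.5,-.0235,.171 [0.08 0.15 8.9 ]
```

View pics/m.png

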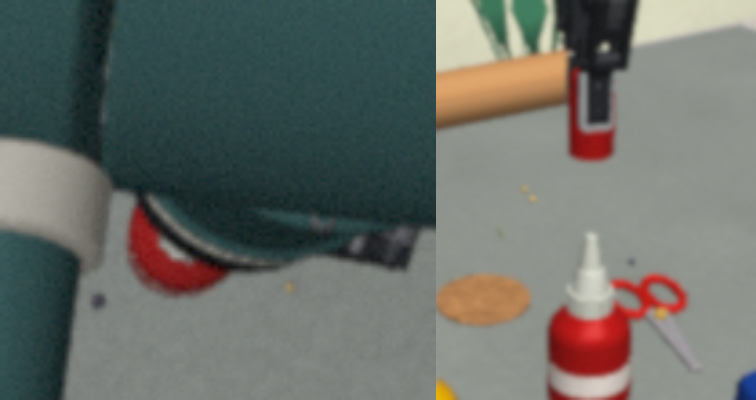

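Cap (591,140 in the crop) is in line with the nozzle tip (592,237). Expected TCP when home is about 0.157. Lower.

Emit:
step_arm(
  targets=[0, 0, 3, 0, 0, 0, 0, 0, 0, 5.5, 0, 0, 0, 0, 0, 0, 6.5, 0, 0, 0, 0, 0, 0, 7.2, 0, 0, 0, 0, 0, 0, 7.6, 0, 0, 0, 0, 0, 0, 8, 0, 0, 0, 0, 0, 0, 8, 0, 0, 0, 0],
)

```text
clock: 23.9
eef_pos: [0.5006, -0.024, 0.1804]
tcp_rot: [[-0.94, 0.342, 0.0], [0.342, 0.94, -0.0], [-0.0, 0.0, -1.0]]
force: [-0.9, -0.9, -0.0]
opening: 0.0291
```

Emit:
step_arm(
  targets=[0, 0, 0.2, 0, 0, 0, 0, 0, 0, 0.4, 0, 0, 0, 0, 0, 0, 0.4, 0, 0, 0, 0],
)

```text
clock: 24.28
eef_pos: [0.5004, -0.024, 0.1761]
tcp_rot: [[-0.94, 0.342, -0.0], [0.342, 0.94, -0.0], [0.0, -0.0, -1.0]]
force: [0.4, 0.2, 0.0]
opening: 0.0292
```

Emit:
step_arm(
  targets=[0, 0, 0.2, 0, 0, 0, 0, 0, 0, 0.4, 0, 0, 0, 0, 0, 0, 0.4, 0, 0, 0, 0],
)

```text
clock: 24.65
eef_pos: [0.5003, -0.024, 0.172]
tcp_rot: [[-0.94, 0.342, -0.001], [0.342, 0.94, 0.0], [0.001, -0.0, -1.0]]
force: [0.0, 0.0, -0.2]
opening: 0.0287
```

No snag this time.

Emit:
step_arm(
  targets=[0, 0, 0.2, 0, 0, 0, 0, 0, 0, 0.5, 0, 0, 0, 0, 0, 0, 0.5, 0, 0, 0, 0],
)

```text
clock: 25.02
eef_pos: [0.5002, -0.024, 0.1668]
tcp_rot: [[-0.94, 0.342, -0.001], [0.342, 0.94, -0.0], [0.001, -0.0, -1.0]]
force: [0.1, -0.5, -0.4]
opening: 0.0289
```

Emit:
step_arm(
  targets=[0, 0, 0.2, 0, 0, 0, 0, 0, 0, 0.4, 0, 0, 0, 0, 0, 0, 0.4, 0, 0, 0, 0],
)

```text
clock: 25.4
eef_pos: [0.5004, -0.024, 0.1632]
tcp_rot: [[-0.94, 0.342, -0.0], [0.342, 0.94, -0.0], [0.0, -0.0, -1.0]]
force: [-0.7, -0.7, 0.1]
opening: 0.0287
```

Emit:
step_arm(
  targets=[0, 0, 0.2, 0, 0, 0, 0, 0, 0, 0.4, 0, 0, 0, 0, 0, 0, 0.4, 0, 0, 0, 0],
)

```text
clock: 25.78
eef_pos: [0.5007, -0.024, 0.1595]
tcp_rot: [[-0.94, 0.342, 0.0], [0.342, 0.94, -0.0], [-0.0, 0.0, -1.0]]
force: [-1.5, -0.5, 3.4]
opening: 0.0285
```

Emit:
step_arm(
  targets=[0, 0, 0.2, 0, 0, 0, 0, 0, 0, 0.4, 0, 0, 0, 0, 0, 0, 0.4, 0, 0, 0, 0],
)

```text
clock: 26.15
eef_pos: [0.5013, -0.0242, 0.1568]
tcp_rot: [[-0.94, 0.342, 0.002], [0.342, 0.94, -0.0], [-0.002, 0.0, -1.0]]
force: [-3.5, -1.1, 10.0]
opening: 0.0288
```

Emit:
step_arm(
  targets=[0, 0, 0.2, 0, 0, 0, 0, 0, 0, 0.3, 0, 0, 0, 0, 0, 0, 0.3, 0, 0, 0, 0],
)

```text
clock: 26.52
eef_pos: [0.5028, -0.0244, 0.1569]
tcp_rot: [[-0.94, 0.342, 0.005], [0.342, 0.94, -0.001], [-0.005, 0.001, -1.0]]
force: [-6.4, -1.1, 22.5]
opening: 0.0292
```

Run:
```python
from h import *; from workcell import env
s=env.grab_frame('scene')['image']
print([(b[0].tolist(),b[1]) for c in('red','blue') for b in blobs(s,c)])
cv2.imwrite('pics/n.png',cv2.resize(s[130:250,280:380],None,fx=4,fy=4,interpolation=2))
```

```text
[([324.3, 171.7], [319, 152, 15, 29, 125]), ([331.8, 194.3], [312, 173, 52, 38, 780]), ([326.6, 221.1], [313, 216, 28, 9, 118]), ([325.9, 236.1], [313, 230, 28, 12, 161]), ([391.1, 228.2], [381, 210, 21, 38, 658]), ([386.1, 267.5], [368, 249, 38, 34, 935]), ([382.6, 294.2], [366, 285, 36, 14, 152]), ([381.0, 311.5], [365, 302, 34, 16, 234])]
```

View pics/n.png

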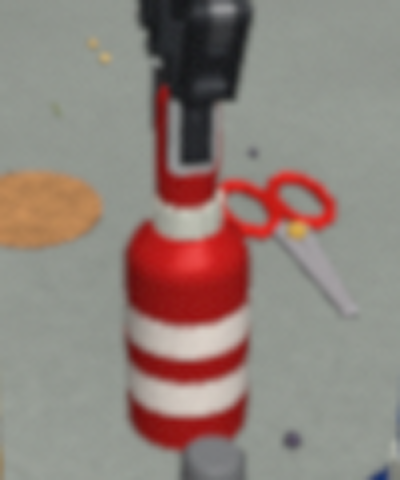

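Hard stop at 0.1568, as predicted for home (0.1567), and the rim meets the collar at crop (190,205). Release and go to yellow.

Emit:
step_arm(
  targets=[0, 0, -0.5, 0, 0, 0, 0, 0, 0, -0.5, 0, 0, 0, 0.45, 0, 0, -0.5, 0, 0, 0, 1, 0, 0, -0.5, 0, 0, 0, 1, 0, 0, -0.5, 0, 0, 0, 1, 0, 0, -5, 0, 0, 0, 1, 0, 0, -11, 0, 0, 0, 1, 0, 0, -11, 0, 0, 0, 1],
)

```text
clock: 27.58
eef_pos: [0.5043, -0.0243, 0.2686]
tcp_rot: [[-0.94, 0.342, 0.012], [0.342, 0.94, -0.001], [-0.011, 0.003, -1.0]]
force: [1.6, -0.3, -1.0]
opening: 0.085
```

```bash
python3 g.py .650,-.002,.265
python3 - <<'E'
from h import *; from workcell import env
s=env.grab_frame('scene')['image']
print([(b[0].tolist(),b[1]) for c in('red','blue','yellow') for b in blobs(s,c)])
for r in range(172,198): print(r,s[r,327].tolist(),s[r,330].tolist())
E
```

```text
27.575 [ 0.5043 -0.0243  0.2686] 0.08496731756339479 [ 1.6 -0.3 -1. ]
.650,-.002,.265 [-12.92   7.08   0.53]
[([331.1, 183.7], [313, 150, 51, 60, 1181]), ([327.2, 220.7], [313, 216, 29, 9, 125]), ([326.3, 236.0], [314, 231, 27, 11, 156]), ([391.1, 228.1], [381, 210, 22, 38, 658]), ([386.1, 267.5], [368, 249, 38, 34, 932]), ([382.7, 294.2], [366, 285, 36, 14, 153]), ([381.0, 311.5], [365, 301, 34, 17, 235]), ([257.5, 187.9], [248, 171, 19, 35, 567]), ([260.9, 228.8], [244, 213, 34, 30, 777]), ([263.2, 253.1], [247, 246, 33, 12, 176]), ([264.7, 269.6], [249, 261, 31, 15, 242])]
172 [21, 22, 149] [18, 20, 145]
173 [21, 22, 149] [19, 19, 146]
174 [19, 22, 148] [20, 21, 149]
175 [20, 20, 148] [21, 21, 151]
176 [22, 23, 149] [20, 22, 151]
177 [21, 21, 149] [21, 22, 151]
178 [22, 20, 149] [23, 25, 151]
179 [33, 35, 151] [41, 44, 153]
180 [79, 84, 161] [95, 101, 167]
181 [143, 153, 184] [156, 166, 192]
182 [179, 191, 196] [185, 198, 201]
183 [174, 186, 185] [179, 191, 189]
184 [170, 181, 180] [174, 186, 183]
185 [169, 180, 178] [173, 185, 183]
186 [167, 179, 178] [171, 183, 181]
187 [171, 182, 180] [169, 181, 182]
188 [165, 176, 184] [155, 165, 184]
189 [135, 144, 191] [118, 125, 196]
190 [78, 82, 204] [73, 76, 216]
191 [49, 50, 216] [64, 65, 227]
192 [53, 54, 221] [65, 67, 230]
193 [56, 57, 223] [66, 68, 231]
194 [59, 60, 225] [65, 67, 230]
195 [60, 62, 225] [64, 65, 229]
196 [54, 56, 220] [56, 57, 222]
197 [45, 47, 207] [41, 42, 206]
```

Run:
```python
from h import *; from workcell import env
s=env.grab_frame('scene');F=200/np.tan(np.radians(s['vfov'])/2); i=s['image']
def pr(p):
    c=s['rotation'].T@(np.array(p)-s['position']);return np.round([s['cx']-F*c[0]/c[2],s['cy']+F*c[1]/c[2]],1)
for n,xy in(('red',(.4983,-.0234)),('blue',(.529,.1925))):
    v=s['position'][:2]-xy; v/=np.linalg.norm(v)
    f=lambda r,z:pr((xy[0]+v[0]*r,xy[1]+v[1]*r,z))
    print(n,'rim home',f(.015,.134),'rim+2',f(.015,.136),'collar top',f(.0165,.134),'collar bottom',f(.0165,.118),'top front/back',f(.015,.188),f(-.015,.188))
for r in list(range(145,156)): print(r,i[r,327].tolist())
for r in list(range(206,216)): print(r,i[r,392].tolist())
```

```text
red rim home [326.9 182.2] rim+2 [326.9 181.3] collar top [326.9 182.6] collar bottom [326.8 190. ] top front/back [327.4 156.2] [327.5 148.8]
blue rim home [387.9 251.6] rim+2 [388.  250.6] collar top [387.8 252.3] collar bottom [386.8 260.6] top front/back [391.6 221.6] [393.1 209.7]
145 [144, 151, 145]
146 [144, 151, 146]
147 [140, 146, 147]
148 [115, 121, 154]
149 [68, 72, 165]
150 [32, 34, 171]
151 [24, 22, 172]
152 [23, 23, 173]
153 [27, 26, 176]
154 [30, 31, 180]
155 [32, 34, 176]
206 [143, 149, 144]
207 [143, 145, 140]
208 [145, 126, 116]
209 [147, 91, 70]
210 [148, 68, 34]
211 [149, 65, 27]
212 [146, 62, 22]
213 [148, 64, 27]
214 [148, 63, 27]
215 [148, 64, 26]
```

Stop heights, cap top rows and collar visibility are all consistent with home for both caps. I'll check by pressing their tops at the end. Now yellow at (0.650, −0.003).

Emit:
step_arm(
  targets=[-6, 3.4, 0, 0, 0, 0, 1, -13, 7.0, 0, 0, 0, 0, 1, -13, 7.0, 0, 0, 0, 0, 1, -13, 7.0, 0, 0, 0, 0, 1, -13, 7.0, 0, 0, 0, 0, 1, -13, 7.0, 0, 0, 0, 0, 1],
)

```text
clock: 28.42
eef_pos: [0.6453, -0.0028, 0.2619]
tcp_rot: [[-0.94, 0.342, -0.001], [0.342, 0.94, -0.0], [0.001, -0.0, -1.0]]
force: [-0.8, -0.2, 0.7]
opening: 0.0855
```

```bash
python3 g.py .650,-.003,.162
```

```text
28.425 [ 0.6453 -0.0028  0.2619] 0.08545337396306335 [-0.8 -0.2  0.7]
.650,-.003,.162 [-0.46  0.14  9.99]
```

Emit:
step_arm(
  targets=[-0.4, 0.1, 3, 0, 0, 0, 1, -0.4, 0.1, 6, 0, 0, 0, 1, -0.4, 0.1, 9, 0, 0, 0, 1, -0.4, 0.1, 10, 0, 0, 0, 1, -0.4, 0.1, 10, 0, 0, 0, 1, -0.4, 0.1, 10, 0, 0, 0, 0.2, -0.4, 0.1, 10, 0, 0, 0, 0.2, -0.4, 0.1, 10, 0, 0, 0, 0.2],
)

```text
clock: 29.42
eef_pos: [0.6513, -0.0031, 0.1633]
tcp_rot: [[-0.94, 0.342, 0.002], [0.342, 0.94, -0.0], [-0.002, 0.0, -1.0]]
force: [-0.6, -0.2, -0.1]
opening: 0.0322
```

Emit:
step_arm(
  targets=[0, 0, 0, 0, 0, 0, 0, 0, 0, 0, 0, 0, 0, 0, 0, 0, 0, 0, 0, 0, 0, 0, 0, 0, 0, 0, 0, 0],
)

```text
clock: 29.92
eef_pos: [0.651, -0.0031, 0.1625]
tcp_rot: [[-0.94, 0.342, 0.001], [0.342, 0.94, -0.0], [-0.001, 0.0, -1.0]]
force: [1.4, -0.0, 1.1]
opening: 0.0292
```

Emit:
step_arm(
  targets=[0, 0, 0.2, 0, 0, 0, 0, 0, 0, 0.4, 0, 0, 0, 0, 0, 0, 0.4, 0, 0, 0, 0],
)

```text
clock: 30.3
eef_pos: [0.651, -0.0031, 0.1584]
tcp_rot: [[-0.94, 0.342, 0.001], [0.342, 0.94, -0.0], [-0.001, 0.0, -1.0]]
force: [0.1, 0.6, 3.4]
opening: 0.0286
```

Emit:
step_arm(
  targets=[0, 0, 0.2, 0, 0, 0, 0, 0, 0, 0.3, 0, 0, 0, 0, 0, 0, 0.3, 0, 0, 0, 0],
)

```text
clock: 30.68
eef_pos: [0.6512, -0.0031, 0.156]
tcp_rot: [[-0.94, 0.342, 0.001], [0.342, 0.94, -0.0], [-0.001, 0.0, -1.0]]
force: [0.9, -0.3, 4.5]
opening: 0.0291
```

Emit:
step_arm(
  targets=[0, 0, 0.2, 0, 0, 0, 0, 0, 0, 0.4, 0, 0, 0, 0, 0, 0, 0.4, 0, 0, 0, 0],
)

```text
clock: 31.05
eef_pos: [0.6515, -0.0031, 0.1533]
tcp_rot: [[-0.94, 0.342, 0.002], [0.342, 0.94, -0.0], [-0.002, 0.001, -1.0]]
force: [-0.2, 0.9, 9.9]
opening: 0.0289
```

Emit:
step_arm(
  targets=[0, 0, 0.1, 0, 0, 0, 0, 0, 0, 0.2, 0, 0, 0, 0, 0, 0, 0.2, 0, 0, 0, 0],
)

```text
clock: 31.42
eef_pos: [0.6521, -0.0031, 0.1533]
tcp_rot: [[-0.94, 0.342, 0.004], [0.342, 0.94, -0.0], [-0.004, 0.001, -1.0]]
force: [-3.7, -0.4, 17.7]
opening: 0.0288
```

Yellow reached a hard stop after 9 mm. Release, rise, shut the fingers, and press the top as a height check (home = 0.188).

Emit:
step_arm(
  targets=[0, 0, 0.1, 0, 0, 0, 0, 0, 0, -0.5, 0, 0, 0, 0, 0, 0, -0.5, 0, 0, 0, 0.5, 0, 0, -0.5, 0, 0, 0, 1, 0, 0, -0.5, 0, 0, 0, 1, 0, 0, -0.5, 0, 0, 0, 1, 0, 0, -4, 0, 0, 0, 1, 0, 0, -8, 0, 0, 0, 1],
)

```text
clock: 32.42
eef_pos: [0.6498, -0.003, 0.2286]
tcp_rot: [[-0.94, 0.342, -0.003], [0.342, 0.94, 0.0], [0.003, -0.001, -1.0]]
force: [0.1, -0.1, 0.1]
opening: 0.0856
```

Emit:
step_arm(
  targets=[0, 0, 0, 0, 0, 0, 0, 0, 0, 0, 0, 0, 0, 0, 0, 0, 0, 0, 0, 0, 0, 0, 0, 0, 0, 0, 0, 0, 0, 0, 0, 0, 0, 0, 0],
)

```text
clock: 33.05
eef_pos: [0.6503, -0.003, 0.2284]
tcp_rot: [[-0.94, 0.342, -0.002], [0.342, 0.94, 0.0], [0.001, -0.001, -1.0]]
force: [-0.5, -0.0, 0.2]
opening: 0.0001
```

```bash
python3 g.py .650,-.003,.190
python3 - <<'E'
from h import *; from workcell import env
s=env.grab_frame('scene')['image']
print([(b[0].tolist(),b[1]) for c in('red','blue','yellow') for b in blobs(s,c)])
cv2.imwrite('pics/o.png',cv2.resize(s[130:340,220:430],(600,600),interpolation=2))
E
```

```text
33.05 [ 0.6503 -0.003   0.2284] 6.650780869262791e-05 [-0.5 -0.   0.2]
.650,-.003,.190 [ 0.02 -0.    3.84]
[([331.1, 183.7], [313, 150, 51, 60, 1180]), ([327.2, 220.7], [313, 216, 29, 9, 125]), ([326.3, 236.0], [314, 231, 27, 11, 157]), ([391.1, 228.1], [381, 210, 21, 38, 657]), ([386.2, 267.5], [368, 249, 38, 34, 933]), ([382.6, 294.2], [366, 285, 36, 14, 152]), ([380.9, 311.5], [365, 302, 34, 16, 233]), ([259.5, 192.0], [251, 175, 18, 35, 555]), ([262.7, 228.4], [246, 213, 34, 30, 782]), ([264.8, 252.8], [249, 245, 32, 13, 179]), ([266.2, 269.2], [251, 261, 31, 15, 246])]
```

View pics/o.png

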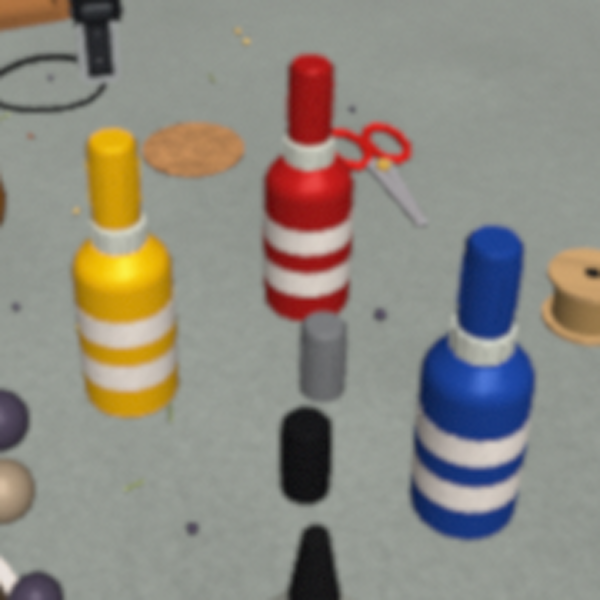

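All three caps match their bottles, with rims on the collars. The yellow bottle shifted about 2 mm. Press check on yellow.

Emit:
step_arm(
  targets=[0, 0, 2, 0, 0, 0, 0, 0, 0, 3.4, 0, 0, 0, 0, 0, 0, 3.7, 0, 0, 0, 0, 0, 0, 3.7, 0, 0, 0, 0],
)

```text
clock: 33.6
eef_pos: [0.6504, -0.003, 0.1915]
tcp_rot: [[-0.94, 0.342, -0.001], [0.342, 0.94, 0.0], [0.001, -0.0, -1.0]]
force: [-0.7, -0.3, -0.6]
opening: -0.0001
```

Emit:
step_arm(
  targets=[0, 0, 0.2, 0, 0, 0, 0, 0, 0, 0.4, 0, 0, 0, 0, 0, 0, 0.4, 0, 0, 0, 0],
)

```text
clock: 33.98
eef_pos: [0.6512, -0.0031, 0.189]
tcp_rot: [[-0.94, 0.342, 0.001], [0.342, 0.94, -0.0], [-0.001, 0.0, -1.0]]
force: [0.4, -0.3, 1.5]
opening: 0.0002
```

Emit:
step_arm(
  targets=[0, 0, 0.1, 0, 0, 0, 0, 0, 0, 0.2, 0, 0, 0, 0, 0, 0, 0.2, 0, 0, 0, 0],
)

```text
clock: 34.35
eef_pos: [0.6521, -0.003, 0.1886]
tcp_rot: [[-0.94, 0.342, 0.004], [0.342, 0.94, 0.0], [-0.004, 0.001, -1.0]]
force: [-0.2, 0.9, 7.3]
opening: -0.0003
```

Emit:
step_arm(
  targets=[0, 0, 0.2, 0, 0, 0, 0, 0, 0, 0.2, 0, 0, 0, 0],
)

```text
clock: 34.6
eef_pos: [0.6525, -0.0029, 0.188]
tcp_rot: [[-0.94, 0.342, 0.005], [0.342, 0.94, 0.0], [-0.005, 0.002, -1.0]]
force: [-2.0, 1.7, 11.2]
opening: 0.0002
```

Emit:
step_arm(
  targets=[0, 0, -2, 0, 0, 0, 0, 0, 0, -5.5, 0, 0, 0, 0, 0, 0, -5.5, 0, 0, 0, 0, 0, 0, -5.5, 0, 0, 0, 0],
)

```text
clock: 35.1
eef_pos: [0.6505, -0.0031, 0.2392]
tcp_rot: [[-0.94, 0.342, -0.0], [0.342, 0.94, -0.0], [0.0, -0.0, -1.0]]
force: [-0.4, 0.2, -0.3]
opening: 0.0001
```

```bash
python3 g.py .4995,-.023,.24
```

```text
35.1 [ 0.6505 -0.0031  0.2392] 6.420303909913265e-05 [-0.4  0.2 -0.3]
.4995,-.023,.24 [13.51 -7.03 -0.08]
```

Yellow's top is at 0.188, so it is home. Now the red cap's top.

Emit:
step_arm(
  targets=[6, -3, 0, 0, 0, 0, 0, 13.5, -7, 0, 0, 0, 0, 0, 13.5, -7, 0, 0, 0, 0, 0, 13.5, -7, 0, 0, 0, 0, 0, 13.5, -7, 0, 0, 0, 0, 0, 13.5, -7, 0, 0, 0, 0, 0],
)

```text
clock: 35.85
eef_pos: [0.5009, -0.0226, 0.239]
tcp_rot: [[-0.94, 0.342, -0.0], [0.342, 0.94, 0.0], [0.0, -0.0, -1.0]]
force: [1.3, -0.6, -0.7]
opening: 0.0001
```

Emit:
step_arm(
  targets=[0, 0, 2.5, 0, 0, 0, 0, 0, 0, 4.4, 0, 0, 0, 0, 0, 0, 4.7, 0, 0, 0, 0, 0, 0, 4.7, 0, 0, 0, 0],
)

```text
clock: 36.35
eef_pos: [0.5001, -0.0227, 0.1921]
tcp_rot: [[-0.94, 0.342, -0.001], [0.342, 0.94, 0.0], [0.001, -0.0, -1.0]]
force: [-0.3, -0.2, -0.0]
opening: 0.0001
```

Emit:
step_arm(
  targets=[0, 0, 0.2, 0, 0, 0, 0, 0, 0, 0.5, 0, 0, 0, 0, 0, 0, 0.5, 0, 0, 0, 0],
)

```text
clock: 36.72
eef_pos: [0.501, -0.0227, 0.1885]
tcp_rot: [[-0.94, 0.342, 0.003], [0.342, 0.94, -0.0], [-0.003, 0.001, -1.0]]
force: [1.2, 0.9, 3.9]
opening: -0.0
```

Emit:
step_arm(
  targets=[0, 0, 0.1, 0, 0, 0, 0, 0, 0, 0.2, 0, 0, 0, 0, 0, 0, 0.3, 0, 0, 0, 0],
)

```text
clock: 37.1
eef_pos: [0.5021, -0.0227, 0.1879]
tcp_rot: [[-0.94, 0.342, 0.005], [0.342, 0.94, -0.0], [-0.005, 0.002, -1.0]]
force: [-2.0, 1.4, 17.4]
opening: 0.0004
```

Red's top is at 0.188, so it is home. Now blue.

Emit:
step_arm(
  targets=[0, 0, -2, 0, 0, 0, 0, 0, 0, -5.5, 0, 0, 0, 0, 0, 0, -5.5, 0, 0, 0, 0, 0, 0, -5.5, 0, 0, 0, 0],
)

```text
clock: 37.6
eef_pos: [0.4994, -0.0227, 0.2385]
tcp_rot: [[-0.94, 0.342, -0.001], [0.342, 0.94, 0.0], [0.001, -0.0, -1.0]]
force: [0.2, 0.2, -1.4]
opening: -0.0001
```

```bash
python3 g.py .530,.192,.24
```

```text
37.6 [ 0.4994 -0.0227  0.2385] -0.00013120976794509984 [ 0.2  0.2 -1.4]
.530,.192,.24 [ 4.46 21.22 -0.15]
```

Emit:
step_arm(
  targets=[1.1, 5.3, 0, 0, 0, 0, 0, 2.2, 10.6, 0, 0, 0, 0, 0, 4.45, 21.2, 0, 0, 0, 0, 0, 4.45, 21.2, 0, 0, 0, 0, 0, 4.45, 21.2, 0, 0, 0, 0, 0, 4.45, 21.2, 0, 0, 0, 0, 0, 4.45, 21.2, 0, 0, 0, 0, 0, 4.45, 21.2, 0, 0, 0, 0, 0],
)

```text
clock: 38.6
eef_pos: [0.5305, 0.1906, 0.2392]
tcp_rot: [[-0.939, 0.343, -0.0], [0.343, 0.939, -0.0], [0.0, -0.0, -1.0]]
force: [-0.5, -0.8, -0.1]
opening: -0.0002
```

Emit:
step_arm(
  targets=[0, 0, 2.5, 0, 0, 0, 0, 0, 0, 4.4, 0, 0, 0, 0, 0, 0, 4.7, 0, 0, 0, 0, 0, 0, 4.7, 0, 0, 0, 0],
)

```text
clock: 39.1
eef_pos: [0.5305, 0.1916, 0.1922]
tcp_rot: [[-0.94, 0.342, -0.0], [0.342, 0.94, -0.0], [0.0, -0.0, -1.0]]
force: [-0.5, -0.6, 0.2]
opening: 0.0004
```

Emit:
step_arm(
  targets=[0, 0, 0.2, 0, 0, 0, 0, 0, 0, 0.4, 0, 0, 0, 0, 0, 0, 0.4, 0, 0, 0, 0],
)

```text
clock: 39.48
eef_pos: [0.5309, 0.1919, 0.1888]
tcp_rot: [[-0.94, 0.342, 0.001], [0.342, 0.94, 0.0], [-0.001, 0.001, -1.0]]
force: [-0.0, 0.9, 1.2]
opening: -0.0002
```

Emit:
step_arm(
  targets=[0, 0, 0.1, 0, 0, 0, 0, 0, 0, 0.2, 0, 0, 0, 0, 0, 0, 0.3, 0, 0, 0, 0],
)

```text
clock: 39.85
eef_pos: [0.5324, 0.1923, 0.1883]
tcp_rot: [[-0.94, 0.342, 0.005], [0.342, 0.94, 0.001], [-0.004, 0.003, -1.0]]
force: [-1.9, -1.3, 13.0]
opening: -0.0001
```

Blue's top is at 0.188 as well. Rise clear, take a last look, and hand in.

Emit:
step_arm(
  targets=[0, 0, -3, 0, 0, 0, 0, 0, 0, -9, 0, 0, 0, 0, 0, 0, -12, 0, 0, 0, 0, 0, 0, -12, 0, 0, 0, 0, 0, 0, -12, 0, 0, 0, 0],
)

```text
clock: 40.48
eef_pos: [0.5299, 0.1916, 0.3039]
tcp_rot: [[-0.94, 0.342, -0.002], [0.342, 0.94, -0.001], [0.002, -0.001, -1.0]]
force: [-0.5, 0.1, 0.1]
opening: -0.0001
```

```bash
python3 g.py
python3 - <<'E'
from h import *; from workcell import env
s=env.grab_frame('scene')['image']
print([b[0].tolist() for c in('red','blue','yellow') for b in blobs(s,c)])
cv2.imwrite('pics/p.png',s)
E
```

```text
40.475 [0.5299 0.1916 0.3039] -0.00012034363355107248 [-0.5  0.1  0.1]
[[331.1, 183.8], [327.2, 220.7], [326.3, 236.0], [390.9, 228.4], [386.1, 267.5], [382.5, 294.2], [381.0, 311.5], [259.5, 192.6], [262.7, 228.4], [264.8, 252.8], [266.2, 269.2]]
```

View pics/p.png

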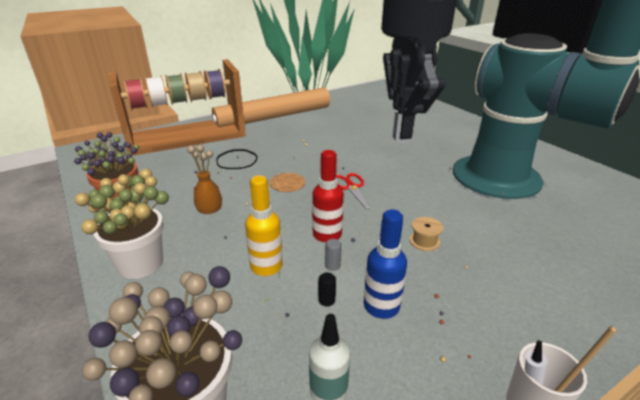

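The last picture shows red on red (328,170), blue on blue (391,230) and yellow on yellow (260,193). The glue (330,360) is untouched and the gripper is clear.

```bash
python3 -c "
from workcell import env
print(env.job_done())"
```

```text
the job is handed in; nothing more can be done
None
```

All three caps are on the bottles of their own colour and pushed fully home, and the job is handed in at about 40 s of robot time.

**What I did:** I parked the red cap on the coaster and moved the blue cap from the red bottle to the blue one. The red cap then went from the coaster to the red bottle. The yellow cap was already on its own bottle and only needed pressing down.

**Last checks:**
- **Height:** pressing each cap's top with shut fingers (11–17 N) met a hard stop at a height of about 0.188 m, which is fully home for all three.
- **Picture:** the final image shows matching colours, rims on the collars, the glue bottle in place and the gripper clear.

**What was off:**
- **Snag:** the blue cap caught briefly at about 29 N on its way down before dropping in.
- **Bottle shift:** the bottles moved slightly, about 1 mm for red and blue and about 2 mm for yellow.
- **Image height estimate:** one reading of the red cap's rim in the images came out 1–2 mm higher than home. The press check did not bear that out.

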